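# Slide the jig foot home under the toe plate

### The job

Pick up the narrower of the two steel jig feet by its upright block and slide its flat tongue, nose first, under the overhanging plate of the fixture until it is fully home against the end stop hidden inside, whose place must be found by feel. Keep it pressed against the stop with about 10 to 18 N for one second, never pushing the fixture or the stop with more than 25 N, then let go of the foot and leave it lying flat in the pocket, fully home. Leave the wider foot, the collar and the tape where they are.

Things in the scene. Friction and masses are not known exactly. Their poses are not given: they have to be found in the camera images.
- foot_grip (a point): Centre of the grip block of the narrow steel foot to be loaded: tongue 110 long (x), 40 wide, 10 thick; at its rear a block 24 long x 26 wide (y) x 36 high, top 46 above the underside. Point: 28 above the underside, 18 below the block's top. x points to the nose, whose face is 96 ahead; rear end 14 behind; z up. 0.22 to 0.4 kg. Starts flat on the bench.
- fixture: Fixed fixture. Origin at bench level under the middle of the pocket's mouth; x points level into the pocket, z up. Aluminium base plate 10 thick, 100 wide, from x = -80 to +125: its bare top (z = 10) before the mouth is the apron on which the tongue slides in, level, along +x. The end stop inside sits anywhere 28 to 54 behind the mouth (nose face when home), hidden and not measured.
- fixture_mouth (a point): Middle of the pocket's mouth, 16 above the bench, axes as the fixture. The pocket is 42.5 wide (1.25 play each side of the narrow foot), 12.5 high (10 to 22.5 above the bench), 75 deep and open behind. Two guide cheeks 12.5 high flare out at about 24 degrees to 21 before the mouth. The roof (overhanging dark steel toe plate) has a short sloping lip; its top is 34.5, screw heads 39.5 above the bench.
- seat_pin (a joint): Seat plunger (brass pad, 30 wide) on the front of the end stop, in m: 0 = free, pad 6 mm in front of home; 0.006 = pushed fully back, foot home. It follows the foot on a weak spring (under 0.5 N, too weak to push the released foot back), then meets a rigid end that yields roughly 0.5 mm per 10 N. Its rod's tail, flush with the stop's rear when free, comes out as far.
- foot_wide_grip (a point): Centre of the grip block of the wider steel foot: the same but for a tongue 56 wide; it does not fit the pocket and stays where it is. Same axes and heights.
- collar_black: Loose black turned collar, 36 across, 14 high, hole up; origin at the centre of its underside. A bystander.
- tape_black: Loose roll of black tape, 57 across, 19 high; origin at the centre of its underside. A bystander.

How it is judged:
By the outcome, as a careful person would: the job done as asked, in the order asked, and still so for the second after the job is handed in, with the robot touching nothing.
It also fails if it takes over 58 s, if anything falls off the work surface, if the arm or the gripper's body presses on something with over 40 N, if the wrist force passes 120 N, or if a joint passes its speed limit or range.

### The arm

A 6-joint arm with a two-finger parallel gripper is mounted at the origin on a cart in front of the work surface, level with it; the furniture and walls round the work are solid. World frame = base frame: x ahead of the robot, y to its left, z up, the work surface at z = 0. Lengths are in m, angles in degrees, forces in N, time in s.
With the tool pointing down it reaches from about 0.275 to 0.85 m from the base axis. Payload 19 kg.
Tool frame: the origin (TCP) lies midway between the tips of the shut fingers; the grasp point (between the pads) lies arm.tcp_to_grasp behind it (arm.tcp_to_grasp is the distance from the TCP to the grasp point, in m); z points along the fingers, y is the line along which they close (so a half turn about z gives the same grasp; the last joint's range is limited). The gripper opens to 85 mm and grips with 20 to 120 N. Pads are 22 mm wide; open, the fingers measure 114 mm over their backs; the gripper's body (76 mm by 85 mm) begins 54 mm behind the grasp point. The pads swing forward as they close: fully open they stand 13 mm farther back than shut.
Start: joints at [-77.235, 8.623, 82.357, -0, 89.026, -7.678], TCP at [0.201, -0.539, 0.231] pointing down, gripper open.
Joint ranges: [-160.23, 160.23], [-39.13, 120.54], [6.94, 153.29], [-79.49, 259.48], [9.18, 160.14], [-161.06, 161.06]. Speed limits (degrees/s): [108.29, 108.29, 127.2, 172.46, 172.46, 172.46].

### API

Orientations are given as a 3x3 rotation matrix whose columns are the frame's x, y, z axes.
In Python, from station import arm, capture, camera_model gives the robot as it stands.
- The arm moves only by the tool send_rows, never from a script. Its argument "series" is a list that holds one entry, the list of rows, each a list of 7 numbers: the finger opening in mm, from 0 to 85.4, then the shift along the tool's x, y, z in mm, then the turn, a rotation vector about the tool's x, y, z in rad. A call has 1 to 12 rows; each row shifts and turns the commanded pose from where the row before left it, along the tool's axes as they then stand; what a row does not reach is not made up. A row lasts 1/10 s, in which the tool goes at most 50 mm and 8.59 degrees, less where a joint would pass 70% of its speed; a pose out of reach is approached as far as the arm can. A call with a gripper value outside its range is refused whole. The fingers move at their own pace and stop on an object; "newtons" is the grip in N (left out, the last holds). Time passes only in rows, so rows that do not move let the fingers close. It gives the time, the measured TCP pose, the force, the opening and the grip force at its end, in the units of the state.
- arm.read_state(): the state, without advancing time (a new reading comes with each control period).
- capture(name): name is "side" or "top"; returns (picture, depth): 420x560x3 uint8, red, green, blue; 420x560 float32, m along the optical axis (not along the pixel's ray), 0 where there is no reading.
- camera_model(name): a dict with "fx", "fy", "cx", "cy" (pixels), "eye" and "rotation" of the camera in the world. Camera axes: x right, y up, looking along -z (the intrinsics and any distortion apply to the point x, -y, -z); pixel columns grow to the right and rows downward; lengths in m; the calibration is good to about 2 mm. A picture is of the moment at which its call begins. camera_model takes no time and is no camera call.
- arm.sign_off(): hands the job in; it is judged then, once.
The state is a dict: "time": time; "joint_pos": joint angles; "joint_velocities": joint speeds; "joint_efforts": joint torques, N m; "eef_pos": TCP position; "tcp_rot": TCP orientation; "ft_force": force on the tool from outside, world axes, zero at the start; "ft_torque": the same for the moment, N m; "width": finger opening in m; "finger_force": force on a finger pad.
Only numpy, scipy, OpenCV 4.12 (cv2) and the standard library are available. Lean on these libraries where they do the work, as an engineer would, in place of code of your own. Each camera call takes 0.05 s, during which the arm holds its last target. There are 200 camera calls.

## Working session

There is one attempt and no reset: what is moved stays moved. The work goes in short steps, Python scripts to look and compute and a tool call to move; the robot and the scene stay as the last step left them, time stands still between calls to the robot, and variables do not carry over. Pictures are saved under pics/ and viewed, at most 10 in all, crops included, and the job is handed in when it is done.

Besides the shell and the picture viewer there is one more tool, called after "Request:" as name(argument=value, ...) on one line, values as JSON. send_rows: Moves the arm, as the interface text tells. Its arguments: {"type":"object","properties":{"series":{"type":"array"},"newtons":{"type":"number"}},"required":["series"]}

```bash
ls; mkdir -p pics; python3 - <<'E'
from station import arm,capture,camera_model
import cv2,numpy as np
print(arm.tcp_to_grasp, arm.read_state())
for n in("top","side"):
    p,d=capture(n); np.savez(f"pics/{n}0.npz",p=p,d=d); cv2.imwrite(f"pics/{n}0.png",p[:,:,::-1]); print(n,camera_model(n))
E
```

```text
pics
0.0187 {'time': 0.0, 'joint_pos': array([-7.72358694e+01,  8.64893609e+00,  8.23926693e+01, -3.69161594e-04,
        8.90246208e+01, -7.67769809e+00]), 'joint_velocities': array([-0.03291598, -0.12800422, -0.02392495, -0.09468546, -0.03654409,
       -0.11593556]), 'joint_efforts': array([-1.13471095e-03, -7.13065553e+01, -5.70855331e+01, -5.50189134e-05,
        9.08971037e-03, -2.53295582e-05]), 'eef_pos': array([ 0.20074796, -0.53856351,  0.2306984 ]), 'tcp_rot': array([[ 9.37027245e-01,  3.49256171e-01, -2.61657361e-04],
       [ 3.49256238e-01, -9.37026580e-01,  1.12587752e-03],
       [ 1.48039770e-04, -1.14636338e-03, -9.99999332e-01]]), 'ft_force': array([ 0.19165819, -0.3224091 ,  0.4483928 ]), 'ft_torque': array([-0.01392886, -0.01037967, -0.02419313]), 'finger_force': 0.0, 'width': 0.08524424055649236}
top {'fx': 445.6154245936736, 'fy': 445.6154245936736, 'cx': 282.97611534110933, 'cy': 209.8392451082255, 'eye': array([ 0.52545802, -0.20394299,  1.0033064 ]), 'rotation': array([[-0.02305692,  0.99807907, -0.05750255],
       [-0.99966523, -0.02369255, -0.01039663],
       [-0.01173904,  0.05724359,  0.99829122]])}
side {'fx': 536.0822655893119, 'fy': 536.0822655893119, 'cx': 279.2087072411297, 'cy': 205.4422473029368, 'eye': array([0.33270252, 0.46142255, 0.66112791]), 'rotation': array([[-0.94005154,  0.21300563, -0.26633007],
       [-0.34040788, -0.63331324,  0.69500851],
       [-0.02062964,  0.74400467,  0.66785588]])}
```

View pics/top0.png

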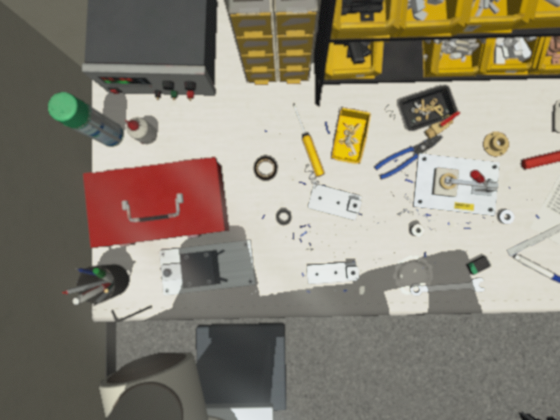

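View pics/side0.png

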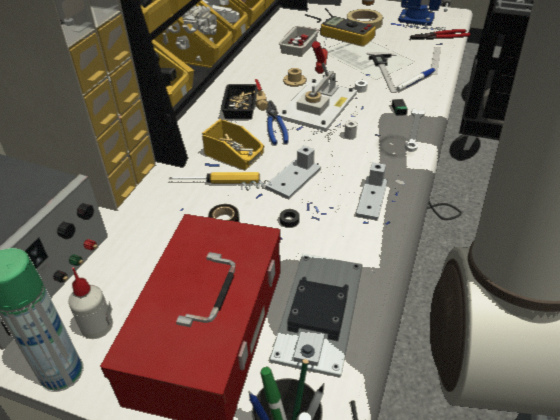

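The top view shows the narrow foot at about (332,272), with its block at (351,272) and its nose to the left. The wide foot is at (335,202). The fixture is at about (208,266): its dark toe plate spans columns 180–220 and the apron is on the right, so the pocket opens toward −y. I'll zoom in next.

```bash
cat > h.py <<'E'
import numpy as np,cv2
from station import arm,capture,camera_model
def ray(n,u,v,z):
    m=camera_model(n);uv=np.atleast_2d(np.c_[u,v]).astype(float)
    d=np.c_[(uv[:,0]-m['cx'])/m['fx'],-(uv[:,1]-m['cy'])/m['fy'],-np.ones(len(uv))]@m['rotation'].T
    e=m['eye'];return e+d*((z-e[2])/d[:,2])[:,None]
def cloud(n,d):
    m=camera_model(n);v,u=np.mgrid[:d.shape[0],:d.shape[1]]
    c=np.stack([(u-m['cx'])/m['fx']*d,-(v-m['cy'])/m['fy']*d,-d],-1)
    return c@m['rotation'].T+m['eye']
E
python3 - <<'E'
from h import *
f=np.load('pics/top0.npz');p,d=f['p'],f['d'];W=cloud('top',d)
a=p[225:305,150:370];cv2.imwrite('pics/a.png',cv2.resize(a[:,:,::-1],None,fx=3.6,fy=3.6,interpolation=cv2.INTER_CUBIC))
z=W[...,2]
np.set_printoptions(linewidth=250)
print((z[258:290:2,300:364:2]*1000).astype(int))
print((z[236:300:3,156:264:4]*1000).astype(int))
E
```

```text
[[   0    2   -2    3   -2    0    1    2    2    1    0    0    2    0   -1    0    2    0    0    2    2    3    3    2    1    4    3    4    3    3    2    0]
 [   0    1    2    0    1    0    3    0    0    0    0    4    0    1    0    2    3   -1    3    0    0    0    1    0    3    1    0    3    0    0    1    5]
 [   1    0    0    0    0    1    2    1    0    0    1    0    0    1    0    2   -2    0    1    0    3    3    7   11   11   11   13   12    1   -1    1    0]
 [   1    0    2    0    0    1    2   -2    2    4   11   12   11   11   12   10   10    9   13   11   12   12   12   12    9   10    9    9    1    0    0    2]
 [   1   -1    2    9    9   11   11   13   13    7   10   10   10   15   10   12   13    7   11   12    8   11   12   35   42   43   47   47   48    2    0    0]
 [   4    3    1   11    8   12   11   17   10    9   12   10   15    8    9   14   12   11   11    9   10   13   10   47   46   43   47   47   46    0    1    0]
 [   0    1    0    4    6   11   10   10    9    9   11   13   11   11   13   10   10   14   10   13   15   12   10   43 
[... 3251 characters left out ...]
   9  10  14  14  12  11   2   1]
 [  0  -1  10  11  11  12  11  36  39  34  37  36  37  34  34  12  12   9  10  13  10  11   9  11  12   1   0]
 [  1   1   8  12  13  10  10  37  39  12  11  12  11  10  12  11  11  12   7  -1   2   2   0   2   2   4   2]
 [  2   0  15  13  12  11  13  10  13  11  13  11   0   0   0  -1   0   0   2   2   1   2   0   0   0   2   0]
 [  2   1   8  12  14   9   3   3   0   1   1   0   2   0   0   0  -1   3   0   2   1   0  -1   0   0   1   1]
 [  0   0   4   2   0   0   3   0   3   2  -1   1   2   0   1   0   0   2   2   0   0  -1   3   4   4   0   4]
 [  0   2   3   2   2   2   0  -1   0   0   1  -2   1   3  -1   1   2   1  -1   1   1   2  -1   0   0   0   2]]
```

View pics/a.png

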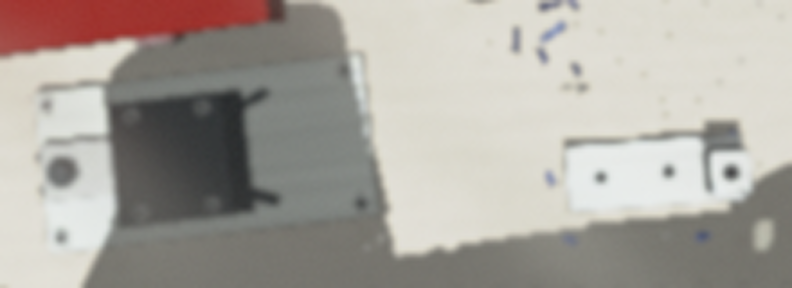

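```bash
cat >> h.py <<'E'
def rect(n,W,u0,u1,v0,v1,lo,hi,zp):
    z=W[...,2];z=cv2.medianBlur(z.astype(np.float32),3);m=np.zeros(z.shape,np.uint8);m[v0:v1,u0:u1]=((z>lo)&(z<hi))[v0:v1,u0:u1]
    k,l,s,_=cv2.connectedComponentsWithStats(m);m=(l==1+np.argmax(s[1:,4])).astype(np.uint8)
    v,u=np.nonzero(m);P=ray(n,u,v,zp)[:,:2]*1000
    r=cv2.minAreaRect(P.astype(np.float32));c=P.mean(0)
    w,V=np.linalg.eigh(np.cov(P.T));a=V[:,1]*np.sign(V[1,1])
    print(n,lo,hi,'rect',r,'mean',c,'pca ang',np.degrees(np.arctan2(a[1],a[0])),len(P),np.sqrt(12*w))
    return P
E
python3 - <<'E'
from h import *
np.set_printoptions(precision=2,suppress=True)
for n,b in (('top',[(300,364,256,292),(156,264,240,300)]),):
    W=cloud(n,np.load(f'pics/{n}0.npz')['d'])
    print('foot');rect(n,W,*b[0],.006,.06,.010);rect(n,W,*b[0],.03,.06,.046)
    print('fix');P=rect(n,W,*b[1],.006,.06,.010);rect(n,W,*b[1],.029,.06,.0345)
# fixture edges from mask: right edge and long edges by line fit
    a=np.radians(96.);
    for t in np.arange(92,102,1.):
        e=np.array([np.cos(np.radians(t)),np.sin(np.radians(t))]);q=P@np.c_[e,[e[1],-e[0]]]
        print(t,np.ptp(q,0))
E
```

```text
foot
top 0.006 0.06 rect ((442.1435241699219, -298.54901123046875), (40.46638107299805, 113.39482879638672), 3.562509775161743) mean [ 442.17 -298.07] pca ang 93.18647286064665 929 [ 40.02 112.51]
top 0.03 0.06 rect ((444.4703369140625, -337.8814697265625), (25.53380012512207, 25.41446876525879), 88.72471618652344) mean [ 444.6  -336.87] pca ang 1.4817509233818773 153 [25.28 26.98]
fix
top 0.006 0.06 rect ((459.80755615234375, -19.290077209472656), (99.90145874023438, 207.1638641357422), 5.5096588134765625) mean [459.75 -20.29] pca ang 95.41983413607117 4173 [ 99.85 205.24]
top 0.029 0.06 rect ((458.8159484863281, -9.243148803710938), (74.45823669433594, 83.14742279052734), 5.402635097503662) mean [458.73  -9.22] pca ang 95.86646939095839 1322 [74.29 82.94]
92.0 [209.78 110.1 ]
93.0 [209.11 107.23]
94.0 [208.38 104.33]
95.0 [207.59 101.39]
96.0 [207.22 101.28]
97.0 [207.6  104.46]
98.0 [207.94 107.6 ]
99.0 [208.85 110.92]
100.0 [210.05 114.24]
101.0 [211.21 117.52]
```

```bash
cat >> h.py <<'E'
from scipy.spatial.transform import Rotation as Ro
def plan(pos_mm,yaw,n):
    s=arm.read_state();R=s['tcp_rot'];p=s['eef_pos']*1000;t=np.radians(yaw)
    T=np.array([[np.cos(t),np.sin(t),0],[np.sin(t),-np.cos(t),0],[0,0,-1.]])
    rv=Ro.from_matrix(R.T@T).as_rotvec()/n; d=(np.array(pos_mm)-p)/n
    for i in range(n):
        Ri=R@Ro.from_rotvec(rv*i).as_matrix();print(list(np.round(Ri.T@d,1))+list(np.round(rv,4)))
def st():
    s=arm.read_state();R=s['tcp_rot'];print('t',round(s['time'],2),'p',np.round(s['eef_pos']*1000,2),'yaw',np.round(np.degrees(np.arctan2(R[1,0],R[0,0])),2),'tilt',np.round(R[2],4),'F',np.round(s['ft_force'],2),'w',round(s['width']*1000,2),'ff',round(s['finger_force'],1))
E
python3 -c "
from h import *
plan([444.5,-338.3,130],93.3,12)"
```

```text
[np.float64(24.9), np.float64(-8.5), np.float64(8.4), np.float64(-0.0001), np.float64(-0.0001), np.float64(-0.106)]
[np.float64(25.6), np.float64(-5.9), np.float64(8.4), np.float64(-0.0001), np.float64(-0.0001), np.float64(-0.106)]
[np.float64(26.1), np.float64(-3.1), np.float64(8.4), np.float64(-0.0001), np.float64(-0.0001), np.float64(-0.106)]
[np.float64(26.3), np.float64(-0.3), np.float64(8.4), np.float64(-0.0001), np.float64(-0.0001), np.float64(-0.106)]
[np.float64(26.2), np.float64(2.4), np.float64(8.4), np.float64(-0.0001), np.float64(-0.0001), np.float64(-0.106)]
[np.float64(25.8), np.float64(5.2), np.float64(8.4), np.float64(-0.0001), np.float64(-0.0001), np.float64(-0.106)]
[np.float64(25.1), np.float64(7.9), np.float64(8.4), np.float64(-0.0001), np.float64(-0.0001), np.float64(-0.106)]
[np.float64(24.1), np.float64(10.5), np.float64(8.4), np.float64(-0.0001), np.float64(-0.0001), np.float64(-0.106)]
[np.float64(22.9), np.float64(13.0), np.float64(8.4), np.float64(-0.0001), np.float64(-0.0001), np.float64(-0.106)]
[np.float64(21.4), np.float64(15.3), np.float64(8.4), np.float64(-0.0001), np.float64(-0.0001), np.float64(-0.106)]
[np.float64(19.6), np.float64(17.5), np.float64(8.4), np.float64(-0.0001), np.float64(-0.0001), np.float64(-0.106)]
[np.float64(17.7), np.float64(19.5), np.float64(8.4), np.float64(-0.0001), np.float64(-0.0001), np.float64(-0.106)]
```

Request:
send_rows(series=[[[60,24.9,-8.5,8.4,0,0,-0.106],[60,25.6,-5.9,8.4,0,0,-0.106],[60,26.1,-3.1,8.4,0,0,-0.106],[60,26.3,-0.3,8.4,0,0,-0.106],[60,26.2,2.4,8.4,0,0,-0.106],[60,25.8,5.2,8.4,0,0,-0.106],[60,25.1,7.9,8.4,0,0,-0.106],[60,24.1,10.5,8.4,0,0,-0.106],[60,22.9,13,8.4,0,0,-0.106],[60,21.4,15.3,8.4,0,0,-0.106],[60,19.6,17.5,8.4,0,0,-0.106],[60,17.7,19.5,8.4,0,0,-0.106]]])

```text
time: 1.3
eef_pos: [0.4453, -0.3374, 0.1299]
tcp_rot: [[-0.062, 0.998, -0.0], [0.998, 0.062, 0.0], [0.0, -0.0, -1.0]]
ft_force: [0.2, -0.2, 0.0]
width: 0.06
finger_force: 0.0
```

```bash
python3 -c "
from h import *
p,d=capture('side');np.savez('pics/side1.npz',p=p,d=d);cv2.imwrite('pics/side1.png',cv2.resize(p[120:260,300:440,::-1],None,fx=4,fy=4,interpolation=3))
st();plan([444.5,-338.3,50],93.3,4)"
```

```text
t 1.35 p [ 447.16 -334.93  128.49] yaw 94.06 tilt [ 2.5e-03 -3.0e-04 -1.0e+00] F [ 1.69  4.12 -2.48] w 60.37 ff 0.0
[np.float64(-0.8), np.float64(-0.7), np.float64(19.6), np.float64(-0.0001), np.float64(-0.0006), np.float64(0.0033)]
[np.float64(-0.8), np.float64(-0.7), np.float64(19.6), np.float64(-0.0001), np.float64(-0.0006), np.float64(0.0033)]
[np.float64(-0.8), np.float64(-0.7), np.float64(19.6), np.float64(-0.0001), np.float64(-0.0006), np.float64(0.0033)]
[np.float64(-0.8), np.float64(-0.7), np.float64(19.6), np.float64(-0.0001), np.float64(-0.0006), np.float64(0.0033)]
```

View pics/side1.png

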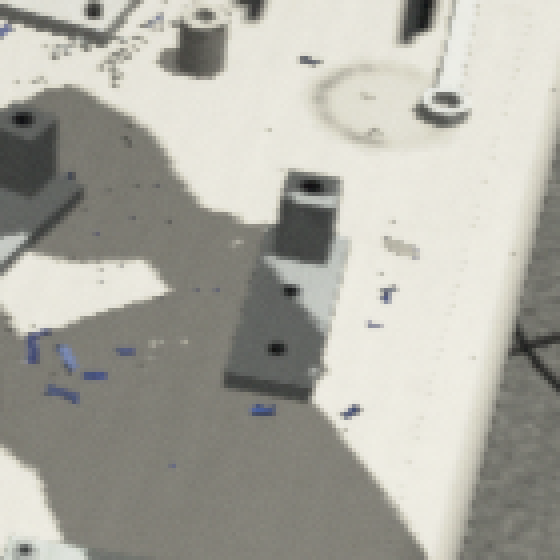

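The side crop shows the foot standing clear. The hole in the block's top is at about (378,166.5) in the full picture, and I'll cross-check that against the top view. The gripper isn't in the crop.

```bash
python3 -c "
from h import *
print(ray('side',378,166.5,.046), ray('side',[300+225/4,300+312/4],[120+374/4,120+388/4],.010))
print(ray('top',150+731/3.6,225+172/3.6,.046))
st();plan([444.5,-338.3,60],93.3,5)"
```

```text
[[ 0.44083295 -0.33909102  0.046     ]] [[ 0.45493827 -0.23973911  0.01      ]
 [ 0.41649766 -0.24309485  0.01      ]]
[[ 0.44276448 -0.3401665   0.046     ]]
t 1.35 p [ 447.16 -334.93  128.49] yaw 94.06 tilt [ 2.5e-03 -3.0e-04 -1.0e+00] F [ 1.69  4.12 -2.48] w 60.37 ff 0.0
[np.float64(-0.7), np.float64(-0.6), np.float64(13.7), np.float64(-0.0001), np.float64(-0.0005), np.float64(0.0027)]
[np.float64(-0.7), np.float64(-0.6), np.float64(13.7), np.float64(-0.0001), np.float64(-0.0005), np.float64(0.0027)]
[np.float64(-0.7), np.float64(-0.6), np.float64(13.7), np.float64(-0.0001), np.float64(-0.0005), np.float64(0.0027)]
[np.float64(-0.7), np.float64(-0.6), np.float64(13.7), np.float64(-0.0001), np.float64(-0.0005), np.float64(0.0027)]
[np.float64(-0.6), np.float64(-0.6), np.float64(13.7), np.float64(-0.0001), np.float64(-0.0005), np.float64(0.0027)]
```

Request:
send_rows(series=[[[50,-0.4,-0.9,20,0,0,0],[50,-0.4,-0.8,20,0,0,0],[50,0,0,20,0,0,0],[50,0,0,20,0,0,0],[50,0,0,0,0,0,0],[50,0,0,0,0,0,0]]])

```text
time: 1.95
eef_pos: [0.4429, -0.3392, 0.0508]
tcp_rot: [[-0.058, 0.998, -0.0], [0.998, 0.058, 0.0], [0.001, -0.0, -1.0]]
ft_force: [-0.0, -0.0, 0.9]
width: 0.0499
finger_force: 0.0
```

```bash
python3 -c "
from h import *
st();plan([442.8,-339.2,14],93.3,2)"
```

```text
t 1.95 p [ 442.92 -339.19   50.78] yaw 93.32 tilt [ 5.e-04 -4.e-04 -1.e+00] F [-0.05 -0.03  0.92] w 49.9 ff 0.0
[np.float64(-0.0), np.float64(-0.1), np.float64(18.4), np.float64(-0.0002), np.float64(-0.0003), np.float64(0.0002)]
[np.float64(-0.0), np.float64(-0.1), np.float64(18.4), np.float64(-0.0002), np.float64(-0.0003), np.float64(0.0002)]
```

Request:
send_rows(newtons=100, series=[[[50,0,0,19,0,0,0],[50,0,0,18,0,0,0],[50,0,0,0,0,0,0],[22,0,0,0,0,0,0],[22,0,0,0,0,0,0],[22,0,0,0,0,0,0],[22,0,0,0,0,0,0],[22,0,0,0,0,0,0],[22,0,0,0,0,0,0],[22,0,0,0,0,0,0]]])

```text
time: 2.95
eef_pos: [0.4436, -0.3399, 0.0153]
tcp_rot: [[-0.058, 0.998, 0.002], [0.998, 0.058, -0.002], [-0.002, 0.002, -1.0]]
ft_force: [-0.5, 1.3, 7.0]
width: 0.0246
finger_force: 99.0
```

```bash
python3 -c "
from h import *
st()"
```

```text
t 2.95 p [ 443.64 -339.86   15.32] yaw 93.33 tilt [-0.0018  0.0016 -1.    ] F [-0.51  1.3   7.  ] w 24.59 ff 99.0
```

Request:
send_rows(series=[[[22,0,0,-15,0,0,0],[22,0,0,-20,0,0,0],[22,0,0,0,0,0,0],[22,0,0,0,0,0,0]]])

```text
time: 3.35
eef_pos: [0.4432, -0.3394, 0.0493]
tcp_rot: [[-0.058, 0.998, 0.001], [0.998, 0.058, -0.001], [-0.001, 0.001, -1.0]]
ft_force: [-0.8, 0.5, -3.5]
width: 0.0242
finger_force: 98.6
```

```bash
python3 -c "
from h import *
st();plan([474.1,-168.9,50],95.5,8)"
```

```text
t 3.35 p [ 443.22 -339.4    49.32] yaw 93.32 tilt [-0.001  0.001 -1.   ] F [-0.77  0.46 -3.52] w 24.21 ff 98.6
[np.float64(21.1), np.float64(5.1), np.float64(-0.1), np.float64(0.0001), np.float64(0.0001), np.float64(-0.0047)]
[np.float64(21.0), np.float64(5.2), np.float64(-0.1), np.float64(0.0001), np.float64(0.0001), np.float64(-0.0047)]
[np.float64(21.0), np.float64(5.3), np.float64(-0.1), np.float64(0.0001), np.float64(0.0001), np.float64(-0.0047)]
[np.float64(21.0), np.float64(5.4), np.float64(-0.1), np.float64(0.0001), np.float64(0.0001), np.float64(-0.0047)]
[np.float64(21.0), np.float64(5.5), np.float64(-0.1), np.float64(0.0001), np.float64(0.0001), np.float64(-0.0047)]
[np.float64(20.9), np.float64(5.6), np.float64(-0.1), np.float64(0.0001), np.float64(0.0001), np.float64(-0.0047)]
[np.float64(20.9), np.float64(5.7), np.float64(-0.1), np.float64(0.0001), np.float64(0.0001), np.float64(-0.0047)]
[np.float64(20.9), np.float64(5.8), np.float64(-0.1), np.float64(0.0001), np.float64(0.0001), np.float64(-0.0047)]
```

Request:
send_rows(series=[[[22,21.1,5.1,0,0,0,-0.0047],[22,21,5.2,0,0,0,-0.0047],[22,21,5.3,0,0,0,-0.0047],[22,21,5.4,0,0,0,-0.0047],[22,21,5.5,0,0,0,-0.0047],[22,20.9,5.6,0,0,0,-0.0047],[22,20.9,5.7,0,0,0,-0.0047],[22,20.9,5.8,0,0,0,-0.0047],[22,0,0,14,0,0,0],[22,0,0,0,0,0,0],[22,0,0,0,0,0,0],[22,0,0,0,0,0,0]]])

```text
time: 4.55
eef_pos: [0.4739, -0.1692, 0.0345]
tcp_rot: [[-0.095, 0.996, -0.0], [0.996, 0.095, 0.0], [0.0, -0.0, -1.0]]
ft_force: [0.0, -0.6, -2.7]
width: 0.0248
finger_force: 98.5
```

```bash
python3 -c "
from h import *
for n in('top','side'):
  p,d=capture(n);np.savez(f'pics/{n}2.npz',p=p,d=d)
  c=p[225:305,150:350] if n=='top' else p[190:400,240:450]
  cv2.imwrite(f'pics/{n}2.png',cv2.resize(c[:,:,::-1],None,fx=4 if n=='top' else 2.8,fy=4 if n=='top' else 2.8,interpolation=3))
st()"
```

```text
t 4.65 p [ 474.   -169.19   34.71] yaw 95.43 tilt [-1.e-04  2.e-04 -1.e+00] F [ 0.07 -0.19 -2.68] w 24.63 ff 98.5
```

View pics/top2.png

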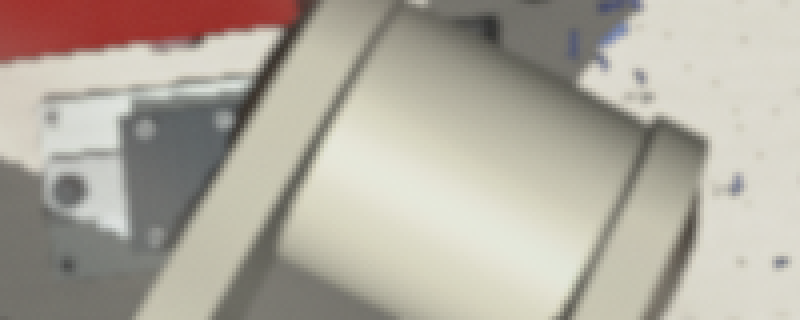

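View pics/side2.png

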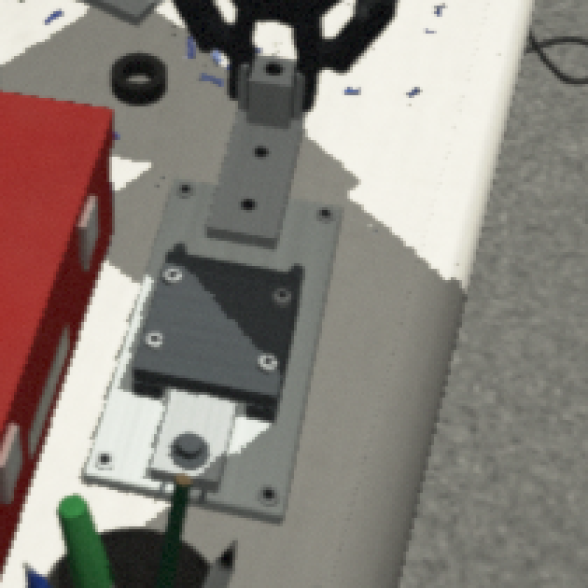

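The side view shows the tongue over the apron, with its nose corners at crop (208,233) and (277,241). It also shows the four plate screws and four roof screws. The top view is blocked by the arm.

```bash
python3 -c "
from h import *
np.set_printoptions(precision=1,suppress=True)
def g(L,z): L=np.array(L,float); return ray('side',240+(L[:,0]+.5)/2.8-.5,190+(L[:,1]+.5)/2.8-.5,z)[:,:2]*1000
B=g([(185,188),(325,213),(104,459),(268,494)],.010)
S=g([(172,275),(282,296),(154,340),(268,362)],.0395)
T=g([(208,231),(276,239)],.0294);H=g([(261,152),(248,204)],.0294);K=g([(273,68)],.0654)
for n,v in zip(['base','screws','nose','holes','blk'],(B,S,T,H,K)):print(n,v.tolist())
a=lambda d:np.degrees(np.arctan2(d[1],d[0]))
print('base ang',a(B[2]-B[0]),a(B[3]-B[1]),'scr',a(S[2]-S[0]),a(S[3]-S[1]),a(S[1]-S[0])+90,'holes',a(H[1]-H[0]),a(T[1]-T[0])+90)
e=np.array([np.cos(np.radians(95.5)),np.sin(np.radians(95.5))]);n=np.array([-e[1],e[0]])
for nm,v in zip(['base','screws','nose','holes','blk'],(B,S,T,H,K)):print(nm,'along',v@e,'lat',v@n,'mean lat',(v@n).mean())
W=cloud('side',np.load('pics/side2.npz')['d'])
"
```

```text
base [[508.08812242642244, -111.3958273482733], [426.03338638392046, -118.82416890533692], [490.4865405053589, 74.90779405371694], [408.5118601002531, 67.04084939587341]]
screws [[487.62301578770905, -23.97823016629319], [429.1070465366055, -29.277354933739343], [483.1091831401266, 19.08908767898476], [424.86939921353627, 13.307689667086397]]
nose [[481.02677700092, -67.8307781912197], [444.0547347034075, -74.37356783630827]]
holes [[469.70977494340684, -135.55157215023678], [465.67070738120685, -94.15871411588623]]
blk [[473.6076584277967, -169.10754392950872]]
base ang 95.39716661397784 95.38536731486282 scr 95.98325559084405 95.68280753151706 -84.82548826745625 holes 95.57321237902094 -79.96450199726928
base along [-159.6 -159.1   27.6   27.6] lat [-495.1 -412.7 -495.4 -413.1] mean lat -454.05503868708735
screws along [-70.6 -70.3 -27.3 -27.5] lat [-483.1 -424.3 -482.7 -424.2] mean lat -453.57720497858327
nose along [-113.6 -116.6] lat [-472.3 -434.9] mean lat -453.59646868679783
holes along [-179.9 -138.4] lat [-454.6 -454.5] mean lat -454.528710441983
blk along [-213.7] lat [-455.2] mean lat -455.21902291183966
```

Request:
send_rows(series=[[[22,0,-0.6,4,0,0,0],[22,0,0,4,0,0,0],[22,0,0,0,0,0,0],[22,0,0,0,0,0,0]]])

```text
time: 5.05
eef_pos: [0.4733, -0.1686, 0.0263]
tcp_rot: [[-0.095, 0.995, -0.0], [0.995, 0.095, 0.0], [0.0, -0.0, -1.0]]
ft_force: [0.4, -0.6, -3.2]
width: 0.0245
finger_force: 98.5
```

Request:
send_rows(series=[[[22,0,0,0.6,0,0,0],[22,0,0,0,0,0,0],[22,0,0,0,0,0,0]]])

```text
time: 5.35
eef_pos: [0.4734, -0.1686, 0.026]
tcp_rot: [[-0.096, 0.995, 0.0], [0.995, 0.096, 0.0], [0.0, 0.0, -1.0]]
ft_force: [-0.0, 0.8, -2.3]
width: 0.025
finger_force: 98.5
```

Request:
send_rows(series=[[[22,0,0,0.5,0,0,0],[22,0,0,0,0,0,0],[22,0,0,0,0,0,0]]])

```text
time: 5.65
eef_pos: [0.4734, -0.1686, 0.0254]
tcp_rot: [[-0.095, 0.995, -0.0], [0.995, 0.095, 0.0], [0.0, -0.0, -1.0]]
ft_force: [-0.2, 0.7, -3.8]
width: 0.0245
finger_force: 98.5
```

Request:
send_rows(series=[[[22,0,0,0.5,0,0,0],[22,0,0,0,0,0,0],[22,0,0,0,0,0,0]]])

```text
time: 5.95
eef_pos: [0.4735, -0.1688, 0.0251]
tcp_rot: [[-0.095, 0.995, 0.0], [0.995, 0.095, -0.0], [-0.0, 0.0, -1.0]]
ft_force: [-2.1, -0.7, 3.1]
width: 0.0246
finger_force: 99.2
```

Request:
send_rows(series=[[[22,0,0,0.5,0,0,0],[22,0,0,0,0,0,0],[22,0,0,0,0,0,0]]])

```text
time: 6.25
eef_pos: [0.4735, -0.1689, 0.0249]
tcp_rot: [[-0.095, 0.995, 0.0], [0.995, 0.095, -0.0], [-0.0, 0.0, -1.0]]
ft_force: [-3.2, -1.0, 10.6]
width: 0.0249
finger_force: 100.4
```

Request:
send_rows(series=[[[22,0,0,-0.8,0,0,0],[22,5,0,0,0,0,0],[22,5,0,0,0,0,0],[22,5,0,0,0,0,0],[22,5,0,0,0,0,0],[22,0,0,0,0,0,0],[22,0,0,0,0,0,0]]])

```text
time: 6.95
eef_pos: [0.4714, -0.1483, 0.0252]
tcp_rot: [[-0.096, 0.995, -0.0], [0.995, 0.096, 0.001], [0.001, -0.0, -1.0]]
ft_force: [0.0, 2.7, 3.1]
width: 0.0247
finger_force: 99.3
```

Request:
send_rows(series=[[[22,2,0,0,0,0,0],[22,2,0,0,0,0,0],[22,0,0,0,0,0,0]]])

```text
time: 7.25
eef_pos: [0.4712, -0.1447, 0.0253]
tcp_rot: [[-0.095, 0.995, 0.0], [0.995, 0.095, -0.0], [-0.0, 0.0, -1.0]]
ft_force: [1.4, -0.9, 3.2]
width: 0.0247
finger_force: 99.4
```

Request:
send_rows(series=[[[22,2,0,0,0,0,0],[22,2,0,0,0,0,0],[22,0,0,0,0,0,0]]])

```text
time: 7.55
eef_pos: [0.4707, -0.1406, 0.0253]
tcp_rot: [[-0.096, 0.995, 0.0], [0.995, 0.096, 0.0], [0.0, 0.0, -1.0]]
ft_force: [0.0, -1.5, 4.5]
width: 0.0245
finger_force: 99.5
```

Request:
send_rows(series=[[[22,1.5,0,-0.3,0,0,0],[22,1.5,0,0,0,0,0],[22,0,0,0,0,0,0]]])

```text
time: 7.85
eef_pos: [0.4702, -0.1374, 0.0253]
tcp_rot: [[-0.096, 0.995, -0.001], [0.995, 0.096, 0.001], [0.001, -0.001, -1.0]]
ft_force: [-0.2, 0.8, -0.5]
width: 0.0245
finger_force: 99.0
```

Request:
send_rows(series=[[[22,2,0,0,0,0,0],[22,2,0,0,0,0,0],[22,0,0,0,0,0,0]]])

```text
time: 8.15
eef_pos: [0.4699, -0.1335, 0.0253]
tcp_rot: [[-0.096, 0.995, -0.0], [0.995, 0.096, 0.0], [0.0, -0.0, -1.0]]
ft_force: [0.1, -0.4, -3.2]
width: 0.0245
finger_force: 98.8
```

Request:
send_rows(series=[[[22,2,0,0,0,0,0],[22,2,0,0,0,0,0],[22,0,0,0,0,0,0]]])

```text
time: 8.45
eef_pos: [0.4696, -0.1295, 0.0254]
tcp_rot: [[-0.096, 0.995, -0.0], [0.995, 0.096, 0.0], [0.0, -0.0, -1.0]]
ft_force: [0.9, 0.0, -3.0]
width: 0.0244
finger_force: 98.7
```

Request:
send_rows(series=[[[22,2,0,0,0,0,0],[22,2,0,0,0,0,0],[22,2,0,0,0,0,0],[22,2,0,0,0,0,0],[22,0,0,0,0,0,0]]])

```text
time: 8.95
eef_pos: [0.4689, -0.1216, 0.0255]
tcp_rot: [[-0.096, 0.995, 0.0], [0.995, 0.096, 0.0], [0.0, 0.0, -1.0]]
ft_force: [1.1, -0.2, -3.8]
width: 0.0244
finger_force: 98.7
```

Request:
send_rows(series=[[[22,1,0,0,0,0,0],[22,1,0,0,0,0,0],[22,0,0,0,0,0,0]]])

```text
time: 9.25
eef_pos: [0.4687, -0.1198, 0.0255]
tcp_rot: [[-0.095, 0.995, -0.0], [0.995, 0.095, 0.0], [0.0, -0.0, -1.0]]
ft_force: [0.3, -0.8, -3.3]
width: 0.0246
finger_force: 98.7
```

Request:
send_rows(series=[[[22,0.7,0,0,0,0,0],[22,0.5,0,0,0,0,0],[22,0,0,0,0,0,0]]])

```text
time: 9.55
eef_pos: [0.4686, -0.1186, 0.0255]
tcp_rot: [[-0.095, 0.995, -0.0], [0.995, 0.095, 0.0], [0.0, -0.0, -1.0]]
ft_force: [0.8, 0.4, -3.8]
width: 0.0248
finger_force: 98.7
```

Request:
send_rows(series=[[[22,0.7,0,0,0,0,0],[22,0.5,0,0,0,0,0],[22,0,0,0,0,0,0]]])

```text
time: 9.85
eef_pos: [0.4685, -0.1174, 0.0255]
tcp_rot: [[-0.095, 0.995, -0.0], [0.995, 0.095, 0.0], [0.0, -0.0, -1.0]]
ft_force: [0.8, -0.8, -3.3]
width: 0.0246
finger_force: 98.7
```

Request:
send_rows(series=[[[22,0.8,0,0,0,0,0],[22,0.7,0,0,0,0,0],[22,0,0,0,0,0,0]]])

```text
time: 10.15
eef_pos: [0.4683, -0.1159, 0.0255]
tcp_rot: [[-0.096, 0.995, -0.0], [0.995, 0.096, 0.0], [0.0, -0.0, -1.0]]
ft_force: [-0.4, -0.6, -3.1]
width: 0.0245
finger_force: 98.7
```

Request:
send_rows(series=[[[22,0.8,0,0,0,0,0],[22,0.7,0,0,0,0,0],[22,0,0,0,0,0,0]]])

```text
time: 10.45
eef_pos: [0.4682, -0.1144, 0.0255]
tcp_rot: [[-0.096, 0.995, -0.0], [0.995, 0.096, 0.0], [0.0, -0.0, -1.0]]
ft_force: [-0.2, 0.5, -3.0]
width: 0.0247
finger_force: 98.7
```

Request:
send_rows(series=[[[22,0.8,0,0,0,0,0],[22,0.7,0,0,0,0,0],[22,0,0,0,0,0,0]]])

```text
time: 10.75
eef_pos: [0.4681, -0.1129, 0.0255]
tcp_rot: [[-0.096, 0.995, 0.0], [0.995, 0.096, 0.0], [0.0, 0.0, -1.0]]
ft_force: [0.5, -0.4, -2.4]
width: 0.0246
finger_force: 98.7
```

Request:
send_rows(series=[[[22,0.8,0,0,0,0,0],[22,0.7,0,0,0,0,0],[22,0,0,0,0,0,0]]])

```text
time: 11.05
eef_pos: [0.4679, -0.1114, 0.0255]
tcp_rot: [[-0.096, 0.995, -0.0], [0.995, 0.096, 0.0], [0.0, -0.0, -1.0]]
ft_force: [-0.7, -0.2, -3.4]
width: 0.0246
finger_force: 98.7
```

Request:
send_rows(series=[[[22,0.8,0,0,0,0,0],[22,0.7,0,0,0,0,0],[22,0,0,0,0,0,0]]])

```text
time: 11.35
eef_pos: [0.4677, -0.1099, 0.0255]
tcp_rot: [[-0.096, 0.995, -0.0], [0.995, 0.096, 0.0], [0.0, 0.0, -1.0]]
ft_force: [-0.1, 0.1, -2.1]
width: 0.0244
finger_force: 98.7
```

Request:
send_rows(series=[[[22,0.8,0,0,0,0,0],[22,0.7,0,0,0,0,0],[22,0,0,0,0,0,0]]])

```text
time: 11.65
eef_pos: [0.4676, -0.1084, 0.0255]
tcp_rot: [[-0.096, 0.995, -0.0], [0.995, 0.096, 0.0], [0.0, -0.0, -1.0]]
ft_force: [-0.5, 0.7, -2.9]
width: 0.0243
finger_force: 98.7
```

Request:
send_rows(series=[[[22,0.8,0,0,0,0,0],[22,0.7,0,0,0,0,0],[22,0,0,0,0,0,0]]])

```text
time: 11.95
eef_pos: [0.4675, -0.107, 0.0255]
tcp_rot: [[-0.095, 0.995, -0.0], [0.995, 0.095, 0.0], [0.0, -0.0, -1.0]]
ft_force: [0.1, 0.3, -3.4]
width: 0.0248
finger_force: 98.7
```

Request:
send_rows(series=[[[22,0.8,0,0,0,0,0],[22,0.7,0,0,0,0,0],[22,0,0,0,0,0,0]]])

```text
time: 12.25
eef_pos: [0.4673, -0.1054, 0.0255]
tcp_rot: [[-0.096, 0.995, -0.0], [0.995, 0.096, 0.0], [0.0, -0.0, -1.0]]
ft_force: [0.3, 0.7, -3.2]
width: 0.0248
finger_force: 98.7
```

Request:
send_rows(series=[[[22,0.8,0,0,0,0,0],[22,0.7,0,0,0,0,0],[22,0,0,0,0,0,0]]])

```text
time: 12.55
eef_pos: [0.4672, -0.104, 0.0255]
tcp_rot: [[-0.096, 0.995, -0.0], [0.995, 0.096, 0.0], [0.0, -0.0, -1.0]]
ft_force: [-0.7, 0.3, -2.3]
width: 0.0247
finger_force: 98.7
```

Request:
send_rows(series=[[[22,0.8,0,0,0,0,0],[22,0.7,0,0,0,0,0],[22,0,0,0,0,0,0]]])

```text
time: 12.85
eef_pos: [0.467, -0.1025, 0.0255]
tcp_rot: [[-0.095, 0.995, -0.0], [0.995, 0.095, 0.0], [0.0, -0.0, -1.0]]
ft_force: [0.0, -0.3, -3.1]
width: 0.0242
finger_force: 98.7
```

Request:
send_rows(series=[[[22,0.8,0,0,0,0,0],[22,0.7,0,0,0,0,0],[22,0,0,0,0,0,0]]])

```text
time: 13.15
eef_pos: [0.4669, -0.101, 0.0255]
tcp_rot: [[-0.096, 0.995, 0.0], [0.995, 0.096, 0.0], [0.0, 0.0, -1.0]]
ft_force: [0.5, -1.2, -2.8]
width: 0.0246
finger_force: 98.7
```

Request:
send_rows(series=[[[22,0.8,0,0,0,0,0],[22,0.7,0,0,0,0,0],[22,0,0,0,0,0,0]]])

```text
time: 13.45
eef_pos: [0.4667, -0.0995, 0.0255]
tcp_rot: [[-0.096, 0.995, -0.0], [0.995, 0.096, 0.0], [0.0, -0.0, -1.0]]
ft_force: [-0.2, 1.4, -3.1]
width: 0.0247
finger_force: 98.7
```

Request:
send_rows(series=[[[22,0.8,0,0,0,0,0],[22,0.7,0,0,0,0,0],[22,0,0,0,0,0,0]]])

```text
time: 13.75
eef_pos: [0.4666, -0.098, 0.0255]
tcp_rot: [[-0.096, 0.995, -0.0], [0.995, 0.096, 0.0], [0.0, -0.0, -1.0]]
ft_force: [0.8, -0.3, -4.4]
width: 0.0252
finger_force: 98.7
```

Request:
send_rows(series=[[[22,0.8,0,0,0,0,0],[22,0.7,0,0,0,0,0],[22,0,0,0,0,0,0]]])

```text
time: 14.05
eef_pos: [0.4665, -0.0965, 0.0255]
tcp_rot: [[-0.096, 0.995, 0.0], [0.995, 0.096, 0.0], [0.0, 0.0, -1.0]]
ft_force: [0.4, 0.2, -3.3]
width: 0.0248
finger_force: 98.7
```

Request:
send_rows(series=[[[22,0.8,0,0,0,0,0],[22,0.7,0,0,0,0,0],[22,0,0,0,0,0,0]]])

```text
time: 14.35
eef_pos: [0.4663, -0.095, 0.0255]
tcp_rot: [[-0.096, 0.995, -0.0], [0.995, 0.096, 0.0], [0.0, -0.0, -1.0]]
ft_force: [0.2, -0.2, -4.1]
width: 0.0246
finger_force: 98.7
```

Request:
send_rows(series=[[[22,0.8,0,0,0,0,0],[22,0.7,0,0,0,0,0],[22,0,0,0,0,0,0]]])

```text
time: 14.65
eef_pos: [0.4662, -0.0935, 0.0255]
tcp_rot: [[-0.095, 0.995, -0.0], [0.995, 0.095, 0.0], [0.0, -0.0, -1.0]]
ft_force: [0.4, 0.2, -3.0]
width: 0.0247
finger_force: 98.7
```

Request:
send_rows(series=[[[22,0.8,0,0,0,0,0],[22,0.7,0,0,0,0,0],[22,0,0,0,0,0,0]]])

```text
time: 14.95
eef_pos: [0.466, -0.092, 0.0255]
tcp_rot: [[-0.096, 0.995, -0.0], [0.995, 0.096, 0.0], [0.0, -0.0, -1.0]]
ft_force: [0.6, -0.0, -2.4]
width: 0.0249
finger_force: 98.7
```

Request:
send_rows(series=[[[22,0.8,0,0,0,0,0],[22,0.7,0,0,0,0,0],[22,0,0,0,0,0,0]]])

```text
time: 15.25
eef_pos: [0.4659, -0.0905, 0.0255]
tcp_rot: [[-0.096, 0.995, -0.0], [0.995, 0.096, 0.0], [0.0, 0.0, -1.0]]
ft_force: [0.0, -1.0, -3.0]
width: 0.0248
finger_force: 98.7
```

Request:
send_rows(series=[[[22,0.8,0,0,0,0,0],[22,0.7,0,0,0,0,0],[22,0,0,0,0,0,0]]])

```text
time: 15.55
eef_pos: [0.4657, -0.089, 0.0255]
tcp_rot: [[-0.096, 0.995, -0.0], [0.995, 0.096, 0.0], [0.0, -0.0, -1.0]]
ft_force: [0.4, 1.0, -3.3]
width: 0.0248
finger_force: 98.7
```

Request:
send_rows(series=[[[22,0.8,0,0,0,0,0],[22,0.7,0,0,0,0,0],[22,0,0,0,0,0,0]]])

```text
time: 15.85
eef_pos: [0.4656, -0.0875, 0.0255]
tcp_rot: [[-0.096, 0.995, -0.0], [0.995, 0.096, 0.0], [0.0, -0.0, -1.0]]
ft_force: [0.5, -0.1, -3.3]
width: 0.0245
finger_force: 98.7
```

Request:
send_rows(series=[[[22,0.8,0,0,0,0,0],[22,0.7,0,0,0,0,0],[22,0,0,0,0,0,0]]])

```text
time: 16.15
eef_pos: [0.4656, -0.0865, 0.0256]
tcp_rot: [[-0.096, 0.995, 0.0], [0.995, 0.096, -0.001], [-0.001, 0.0, -1.0]]
ft_force: [-1.1, -4.8, -1.5]
width: 0.025
finger_force: 98.8
```

```bash
python3 -c "
from h import *
st();p,d=capture('side');np.savez('pics/side3.npz',p=p,d=d)
cv2.imwrite('pics/side3.png',cv2.resize(p[190:400,240:450,::-1],None,fx=2.8,fy=2.8,interpolation=3))"
```

```text
t 16.15 p [465.56 -86.45  25.64] yaw 95.49 tilt [-7.e-04  2.e-04 -1.e+00] F [-1.05 -4.82 -1.5 ] w 25.0 ff 98.8
```

View pics/side3.png

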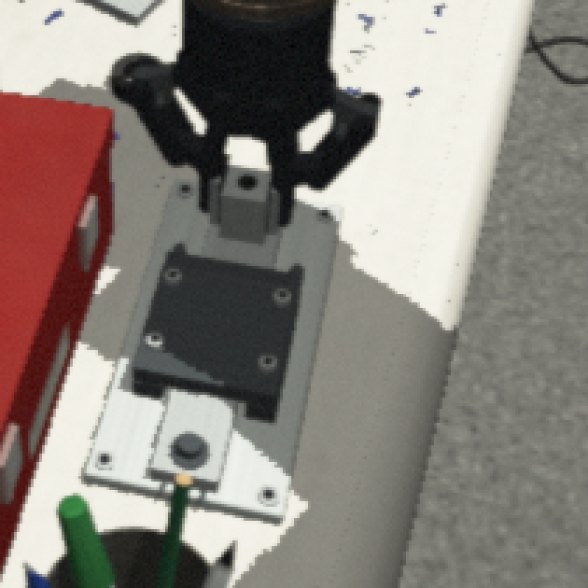

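The view shows the tongue deep in the pocket and the block clear of the roof. Contact begins here at about −5 N, so I'll press further in small steps.

Request:
send_rows(series=[[[22,0.4,0,0,0,0,0],[22,0,0,0,0,0,0],[22,0,0,0,0,0,0]]])

```text
time: 16.5
eef_pos: [0.4655, -0.0863, 0.0257]
tcp_rot: [[-0.096, 0.995, 0.0], [0.995, 0.096, -0.001], [-0.001, 0.0, -1.0]]
ft_force: [-0.6, -6.8, -1.4]
width: 0.0245
finger_force: 98.7
```

Request:
send_rows(series=[[[22,0.5,0,0,0,0,0],[22,0,0,0,0,0,0],[22,0,0,0,0,0,0]]])

```text
time: 16.8
eef_pos: [0.4656, -0.0861, 0.0258]
tcp_rot: [[-0.096, 0.995, 0.0], [0.995, 0.096, -0.002], [-0.002, 0.0, -1.0]]
ft_force: [-0.4, -8.8, -1.2]
width: 0.0246
finger_force: 98.8
```

Request:
send_rows(series=[[[22,0.5,0,0,0,0,0],[22,0.5,0,0,0,0,0],[22,0,0,0,0,0,0],[22,0,0,0,0,0,0]]])

```text
time: 17.2
eef_pos: [0.4656, -0.0856, 0.0259]
tcp_rot: [[-0.096, 0.995, 0.001], [0.995, 0.096, -0.003], [-0.003, 0.001, -1.0]]
ft_force: [-1.4, -14.0, -0.8]
width: 0.0248
finger_force: 98.9
```

Request:
send_rows(series=[[[22,0,0,0,0,0,0],[22,0,0,0,0,0,0],[22,0,0,0,0,0,0],[22,0,0,0,0,0,0],[22,0,0,0,0,0,0],[22,0,0,0,0,0,0],[22,0,0,0,0,0,0]]])

```text
time: 17.9
eef_pos: [0.4656, -0.0856, 0.0259]
tcp_rot: [[-0.096, 0.995, 0.001], [0.995, 0.096, -0.003], [-0.003, 0.001, -1.0]]
ft_force: [-1.8, -13.8, 0.3]
width: 0.0243
finger_force: 98.9
```

Request:
send_rows(series=[[[22,0,0,0,0,0,0],[22,0,0,0,0,0,0],[22,0,0,0,0,0,0],[22,0,0,0,0,0,0],[22,0,0,0,0,0,0],[22,0,0,0,0,0,0],[22,0,0,0,0,0,0]]])

```text
time: 18.6
eef_pos: [0.4656, -0.0856, 0.0259]
tcp_rot: [[-0.096, 0.995, 0.001], [0.995, 0.096, -0.002], [-0.003, 0.001, -1.0]]
ft_force: [-1.0, -14.3, -1.2]
width: 0.0247
finger_force: 98.9
```

Request:
send_rows(series=[[[22,-0.6,0,0.3,0,0,0],[22,-0.6,0,0.3,0,0,0],[22,0,0,0,0,0,0],[22,0,0,0,0,0,0]]])

```text
time: 19.0
eef_pos: [0.4657, -0.0862, 0.0253]
tcp_rot: [[-0.095, 0.995, 0.001], [0.995, 0.095, -0.001], [-0.001, 0.001, -1.0]]
ft_force: [-2.0, -8.8, 2.0]
width: 0.0247
finger_force: 99.4
```

Request:
send_rows(newtons=20, series=[[[22,0,0,0,0,0,0],[22,0,0,0,0,0,0],[30,0,0,0,0,0,0],[45,0,0,0,0,0,0],[45,0,0,0,0,0,0],[45,0,0,0,0,0,0],[45,0,0,0,0,0,0]]])

```text
time: 19.7
eef_pos: [0.4654, -0.0854, 0.0249]
tcp_rot: [[-0.095, 0.995, -0.0], [0.995, 0.095, 0.0], [0.0, -0.0, -1.0]]
ft_force: [-0.8, 1.2, 0.7]
width: 0.045
finger_force: 0.0
```

```bash
python3 -c "
from h import *
st();p,d=capture('side');np.savez('pics/side4.npz',p=p,d=d)
cv2.imwrite('pics/side4.png',cv2.resize(p[240:390,270:370,::-1],None,fx=4,fy=4,interpolation=3))"
```

```text
t 19.7 p [465.39 -85.36  24.9 ] yaw 95.48 tilt [ 2.e-04 -0.e+00 -1.e+00] F [-0.79  1.21  0.66] w 45.03 ff 0.0
```

View pics/side4.png

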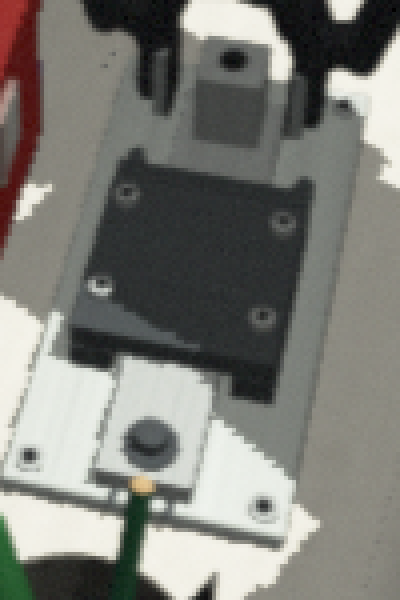

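The fingers are open and the foot sits in the pocket with its block free. I'll lift clear and check that the foot is still home.

Request:
send_rows(series=[[[45,0,0,-5,0,0,0],[45,0,0,-10,0,0,0],[45,0,0,-20,0,0,0],[45,0,0,-30,0,0,0],[45,0,0,-30,0,0,0],[45,0,0,-30,0,0,0],[45,0,0,0,0,0,0],[45,0,0,0,0,0,0]]])

```text
time: 20.55
eef_pos: [0.4656, -0.0855, 0.1508]
tcp_rot: [[-0.095, 0.995, 0.002], [0.995, 0.095, -0.0], [-0.001, 0.002, -1.0]]
ft_force: [0.1, -0.2, -1.7]
width: 0.0452
finger_force: 0.0
```

```bash
python3 -c "
from h import *
st();p,d=capture('side');np.savez('pics/side5.npz',p=p,d=d)
g=lambda n:cv2.cvtColor(np.load(f'pics/side{n}.npz')['p'],cv2.COLOR_RGB2GRAY)
a3,a4,a5=g(3),g(4),g(5)
# block face patch shift between pictures, background-insensitive small patch around block hole
t=a4[248:272,321:334]
for nm,b in (('3',a3),('5',a5),('4',a4)):
  r=cv2.matchTemplate(cv2.resize(b[240:280,310:345],None,fx=8,fy=8,interpolation=3),cv2.resize(t,None,fx=8,fy=8,interpolation=3),cv2.TM_CCOEFF_NORMED);_,m,_,l=cv2.minMaxLoc(r);print(nm,m,(np.array(l)/8))
print(ray('side',[328,328],[254,255],.056)*1000)
cv2.imwrite('pics/side5.png',cv2.resize(p[190:390,270:370,::-1],None,fx=3,fy=3,interpolation=3))"
```

```text
t 20.55 p [465.6  -85.52 150.84] yaw 95.48 tilt [-6.0e-04  1.5e-03 -1.0e+00] F [ 0.11 -0.22 -1.65] w 45.2 ff 0.0
3 0.9753343462944031 [11.  8.]
5 0.9974286556243896 [11.  8.]
4 1.0 [11.  8.]
[[465.26458874 -87.47256656  56.        ]
 [464.68989696 -85.47304857  56.        ]]
```

View pics/side5.png

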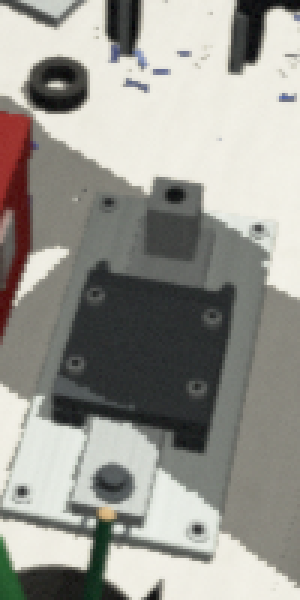

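The foot lies flat in the pocket and hasn't shifted since it was pressed. The gripper is well clear, so I'm handing in.

```bash
python3 -c "
from station import arm
print(arm.sign_off())"
```

```text
the job is handed in; nothing more can be done
None
```

The narrow foot is home against the stop, found about 54 mm behind the mouth; I pressed it at about 14 N for 1.4 s, released it lying flat, and handed the job in at about 20.6 s, with no shift seen in the side view after release and the wide foot, collar and tape untouched.

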